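# Shut the hatch on its ball catch and hold the spring bolt back to the line

## Robot

A 6-joint arm with a two-finger parallel gripper is mounted at the origin on the work surface. World frame = base frame: x ahead of the robot, y to its left, z up, the work surface at z = 0. Lengths are in m, angles in degrees, forces in N, time in s.
With the tool pointing down it reaches from about 0.3 to 0.95 m from the base axis. Payload 3.1 kg.
Tool frame: the origin (TCP) lies on the centre line of the jaws, within the pads' length; the fingertips stand 14 mm ahead of it and the grasp point (between the pads) lies 5 mm behind it; z points along the fingers, y is the line along which they close (so a half turn about z gives the same grasp; the last joint's range is limited). The gripper opens to 85 mm and grips with 20 to 120 N. Pads are 22 mm wide; open, the fingers measure 114 mm over their backs; the gripper's body (76 mm by 85 mm) begins 54 mm behind the grasp point. The pads swing forward as they close: fully open they stand 13 mm farther back than shut.
Start: joints at [-71.431, 17.653, 93.61, -0, 68.738, -3.994], TCP at [0.24, -0.577, 0.245] pointing down, gripper open.
Joint ranges: [-175.34, 175.34], [-45.06, 112.39], [2.9, 150.54], [-68.45, 248.45], [3.09, 151.38], [-168.51, 168.51]. Speed limits (degrees/s): [159.86, 159.86, 180, 180, 180, 180].

## Interface

Orientations are given as [roll, pitch, yaw] about the fixed x, y, z axes, in that order (R = Rz(yaw) Ry(pitch) Rx(roll)).
In Python, from cell import env, cams gives the robot as it stands.
- The arm moves only by the tool step_arm, never from a script. Its argument "deltas" is a list of rows, each a list of 7 numbers: the shift along the tool's x, y, z in cm, then the turn, a rotation vector about the tool's x, y, z in degrees, then the closure, from -1 (fully open) to 1 (shut). In form: [[dx, dy, dz, ax, ay, az, gripper], ...]. A call has 1 to 20 rows; each row is the pose to reach, as a shift and turn from the pose commanded when the call began, along the tool's axes at that moment; what a row does not reach only later rows make up. A row lasts 1/12 s, in which the tool goes at most 41.7 mm and 7.16 degrees, less where a joint would pass 70% of its speed; a pose out of reach is approached as far as the arm can. A call with a gripper value outside its range is refused whole. The fingers move at their own pace and stop on an object; "grip_force" is the grip in N (left out, the last holds). Time passes only in rows, so rows that repeat a pose let the fingers close. It gives the time, the measured TCP pose, the force, the opening and the grip force at its end, in the units of the state.
- env.observe(): the state, without advancing time (a new reading comes with each control period).
- cams.camera(name): name is "scene" or "top" or "wrist"; returns the picture (420x560x3 uint8, red, green, blue); there is no depth.
- cams.get_calibration(name): a dict with "mtx" (3x3 intrinsics, pixels), "k1" (the pictures are not rectified: a ray, as slopes to the right and down, at radius r is drawn at 1 + k1 r^2 times it, then the intrinsics apply), "position" and "orientation" of the camera in the world. Camera axes: x right, y down, z forward; pixel columns grow to the right and rows downward; lengths in m; the calibration is good to about 2 mm. A picture is of the moment at which its call begins: read the wrist's pose just before it. get_calibration takes no time and is no camera call; for the wrist camera it gives the pose at the moment of the call.
- env.finish_job(): hands the job in; it is judged then, once.
The state is a dict: "time": time; "joint_pos": joint angles; "qd": joint speeds; "joint_torque": joint torques, N m; "position": TCP position; "tool_rot": TCP orientation; "ft_force": force on the tool from outside, world axes, zero at the start; "torque": the same for the moment, N m; "width": opening from 0.0 (shut) to 1.0 (fully open); "finger_force": force on a finger pad.
Only numpy, scipy, OpenCV 4.12 (cv2) and the standard library are available. Lean on these libraries where they do the work, as an engineer would, in place of code of your own. Each camera call takes 0.05 s, during which the arm holds its last target. There are 200 camera calls.

## Task

The keep for this hatch's galvanised spring bolt is about to be screwed onto the frame. Press the open hatch fully shut so that it snaps home on its ball catch, then take the bolt's upright handle, draw the bolt back against its spring until the end of its nose is level with the dark line on the masking tape, and finish while still holding it there with the hatch shut: do not let go. Leave the loose tee hinge, square, keep and screwdriver where they lie.

Things in the scene. Friction and masses are not known exactly. Their poses are not given: they have to be found in the camera images.
- hatch_frame: Pale softwood frame, 344 x 346 mm, 70 mm high, fixed face up on the bench; a brown boarded hatch hangs in it on two black tee hinges. Origin: on the bench under the middle of the hinge line, which is 70 mm above it, level with the frame's top. x: level, square to the hinge line, from hinges to the hatch's free edge, roughly away from the robot. y: along the hinge line. Far rail: x 224 to 294 mm.
- hatch (a joint): Opening angle of the hatch (rad). 0 = shut, flush with the frame; at angle a its outer face is the plane through the hinge line that rises at a from the frame's x. 252 mm wide, 15 mm thick, face 3 to 220 mm from the hinge line. Stiff hinges (1.2 N m friction): it stays where it is left. The ball catch, under the free edge, resists from 0.05 rad; past 0.02 rad it pulls the hatch to 0 and holds it.
- hatch_press (a point): Good place to press the hatch: on its outer face, 190 mm from the hinge line, at y = -80 mm of the frame, above the brass ball catch; about 8 to 12 N snaps it shut there. The face is bare at 140 to 220 mm from the hinge line and |y| = 35 to 120 mm. Hinge straps (3 mm thick) end at 134 mm; the bolt's case (up to 30 mm high) covers |y| < 21 mm, 110 to 215 mm from the hinge line.
- bolt: Steel rod of the spring bolt, 12 mm thick, 16 mm above the hatch's face, on the frame's y = 0. Origin: centre of the end of its nose. x: along the rod, out of the nose (the frame's x when shut). Hatch shut and bolt untouched, the nose is at x = 266 mm of the frame, over the far rail. It slides back (-x) up to 42 mm against a spring: 5 N to start, 1.8 N more per 10 mm; let go, it springs out again.
- bolt_handle (a point): Grip point on the bolt's handle: the rod's rear end, 170 mm behind the nose, bent square to the hatch's face as an upright round bar 12 mm thick. The point is on the bar's axis 40 mm above the rod's axis; the bar's top is 20 mm higher (146 mm above the bench when shut). It moves with the bolt. 16 mm free between bar and the bolt's rear ear, at least 60 mm free on either side (y).
- mark: Strip of cream masking tape, 18 x 120 mm, stuck across the frame's far rail under the bolt's nose, with a dark line 3 mm wide along its middle. Origin: middle of the line on the rail's top, 70 mm above the bench. x: the frame's x; the line runs along y. It lies 12 to 30 mm behind the resting nose; the nose is level with the line when its x in this frame is 0.
- tee_hinge: Bystander: loose black iron tee hinge, 165 mm long, 80 mm across, lying flat on the bench. Origin under its middle, x along the strap.
- square: Bystander: small combination square lying flat, steel blade 150 x 25 mm along x, dark stock 85 mm across, 20 mm high. Origin under its middle.
- keep: Bystander: the bolt's loose galvanised keep, a 34 x 70 mm plate with a staple 34 mm high. Origin under its middle.
- screwdriver: Bystander: red-handled cross-head screwdriver, 200 mm long, lying on the bench. Origin under its middle, x towards the tip.

How it is judged:
By the outcome, as a careful person would: the job done as asked, in the order asked, and still so for the second after the job is handed in, while the arm keeps its last pose, push and grip.
It also fails if it takes over 48 s, if anything falls off the work surface, if the arm or the gripper's body presses on something with over 40 N, if the wrist force passes 120 N, or if a joint passes its speed limit or range.

## Working session

There is one attempt and no reset: what is moved stays moved. The work goes in short steps, Python scripts to look and compute and a tool call to move; the robot and the scene stay as the last step left them, time stands still between calls to the robot, and variables do not carry over. Pictures are saved under pics/ and viewed, at most 10 in all, crops included, and the job is handed in when it is done.

Besides the shell and the picture viewer there is one more tool, called after "Request:" as name(argument=value, ...) on one line, values as JSON. step_arm: Moves the arm, as the interface text tells. Its arguments: {"type":"object","properties":{"deltas":{"type":"array"},"grip_force":{"type":"number"}},"required":["deltas"]}

```bash
mkdir -p pics; ls
python3 - <<'E'
from cell import env,cams
import cv2
s=env.observe();print(s)
for n in("scene","top"):
    c=cams.get_calibration(n);print(n,c)
    cv2.imwrite(f"pics/{n}0.png",cams.camera(n)[:,:,::-1])
E
```

```text
pics
{'time': 0.0, 'joint_pos': array([-7.14307589e+01,  1.77068881e+01,  9.36887436e+01,  1.02427361e-03,
        6.87361086e+01, -3.99391327e+00]), 'qd': array([-0.04697712, -0.08782797,  0.06569087,  0.08406595,  0.02758413,
       -0.10885867]), 'joint_torque': array([-2.32585780e-04, -4.15253162e+01, -2.76662976e+01,  1.98663179e-05,
        1.03306494e-02,  1.42735274e-05]), 'position': array([ 0.23954071, -0.57643206,  0.24402758]), 'tool_rot': array([-1.79868646e+02, -1.01271399e-02,  2.25627702e+01]), 'ft_force': array([-1.00206686,  0.93344949,  0.00681696]), 'torque': array([-0.00580582, -0.02376085, -0.03788664]), 'finger_force': 0.0, 'width': 1.0019587384590114}
scene {'mtx': array([[379.50211524,   0.        , 281.47408991],
       [  0.        , 379.50211524, 204.22210496],
       [  0.        ,   0.        ,   1.        ]]), 'k1': -0.10247679582244801, 'position': array([ 1.21909603, -0.30639507,  0.62183847]), 'orientation': array([-126.51422398,   -1.40672741,   65.69604866])}
top {'mtx': array([[396.05475973,   0.        , 282.10833606],
       [  0.        , 396.05475973, 209.57460965],
       [  0.        ,   0.        ,   1.        ]]), 'k1': 0.012520208557242328, 'position': array([ 0.43158806, -0.03126027,  1.04572496]), 'orientation': array([-172.21663948,    1.36954916,  -91.17385424])}
```

View pics/scene0.png

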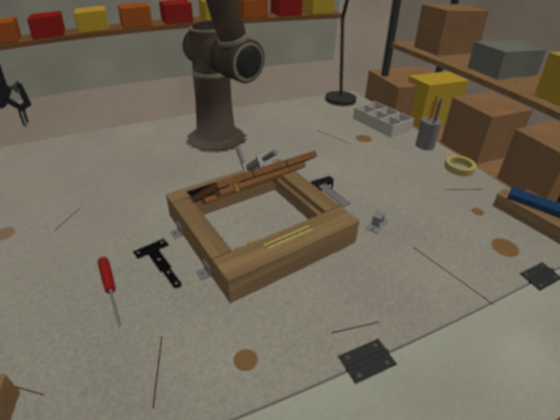

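View pics/top0.png

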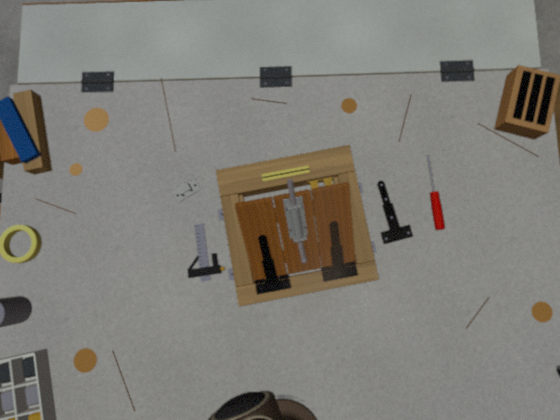

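The top view shows the frame, with corners near (217,170), (350,147), (378,279) and (240,305). The tape is near (286,173), and the hatch is partly open with its free edge from (237,203) to (349,182). In the scene view the hatch stands open by about 25°. Next I'll measure the frame pose.

```bash
cat > h.py <<'E'
import numpy as np,cv2
from scipy.spatial.transform import Rotation as R
from cell import env,cams
def rays(c,px):
    k=c["k1"];K=c["mtx"]
    n=cv2.undistortPoints(np.array(px,float).reshape(-1,1,2),K,np.array([k,0,0,0.]),).reshape(-1,2)
    M=R.from_euler("xyz",c["orientation"],degrees=True).as_matrix()
    return np.array(c["position"]),np.c_[n,np.ones(len(n))]@M.T
def onz(c,px,z):
    p,d=rays(c,px);return p+d*((z-p[2])/d[:,2])[:,None]
def project(c,P):
    M=R.from_euler("xyz",c["orientation"],degrees=True).as_matrix()
    q=(np.atleast_2d(P)-c["position"])@M
    n=q[:,:2]/q[:,2:];n=n*(1+c["k1"]*(n**2).sum(1))[:,None]
    return n*[c["mtx"][0,0],c["mtx"][1,1]]+c["mtx"][:2,2]
E
python3 - <<'E'
from h import *
im=cv2.imread("pics/top0.png");c=cams.get_calibration("top")
hsv=cv2.cvtColor(im,cv2.COLOR_BGR2HSV)
for p in[(225,180),(345,160),(228,260),(365,230),(286,173),(150,220),(260,215)]:print(p,hsv[p[1],p[0]])
m=((hsv[...,1]>70)&(hsv[...,0]<32)).astype(np.uint8)
m[:130]=0;m[320:]=0;m[:,:205]=0;m[:,390:]=0
m=cv2.morphologyEx(m,cv2.MORPH_OPEN,np.ones((3,3)))
cn=max(cv2.findContours(m,0,2)[0],key=cv2.contourArea)
h=cv2.convexHull(cn);q=cv2.approxPolyN(h,4) ;q=q.reshape(-1,2)
print(q);W=onz(c,q,.07);print(W.round(4))
for i in range(4):print(np.linalg.norm(W[i]-W[i-1]))
t=((hsv[...,0]>22)&(hsv[...,0]<35)&(hsv[...,1]>90)&(hsv[...,2]>130)).astype(np.uint8);t[:150]=0;t[195:]=0;t[:,:250]=0;t[:,325:]=0
pts=np.argwhere(t)[:,::-1];print(len(pts),pts.min(0),pts.max(0));w=onz(c,pts,.07);print(w.mean(0),cv2.minAreaRect((w[:,:2]*1000).astype(np.float32)))
v=np.vstack([cv2.resize(im[130:320,205:395],None,fx=3,fy=3,interpolation=2)])
s=cv2.imread("pics/scene0.png");v2=cv2.resize(s[135:300,155:365],(726,570),interpolation=2)
cv2.imwrite("pics/crop.png",np.hstack([v]))
E
```

```text
(225, 180) [ 18 112 128]
(345, 160) [ 19 116 136]
(228, 260) [ 25  11 138]
(365, 230) [ 18 117 120]
(286, 173) [ 26 133 107]
(150, 220) [ 10   6 135]
(260, 215) [ 14 199 100]
[[379 279]
 [239 306]
 [216 170]
 [349 145]]
[[ 0.3909 -0.241   0.07  ]
 [ 0.3333  0.0981  0.07  ]
 [ 0.6705  0.1546  0.07  ]
 [ 0.7264 -0.1834  0.07  ]]
0.3404016614317392
0.3438908883774946
0.3418808516558015
0.3425522073511947
299 [261 165] [324 186]
[ 0.65806328 -0.02063225  0.07      ] ((656.455322265625, -39.60282897949219), (158.39114379882812, 51.98644256591797), 81.57779693603516)
```

View pics/crop.png

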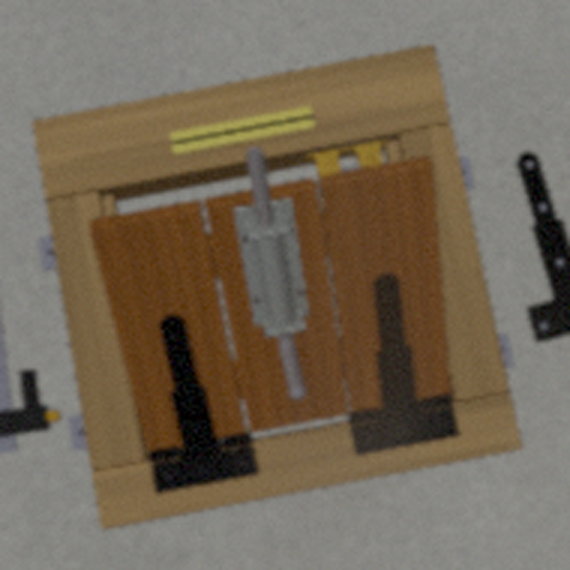

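The crop shows the frame square-on with a yaw of about 9.4°. The tape line centre is near crop (243,130), the nose tip near (255,152), the hatch free-edge corners at (92,220) and (432,158), and the brass catch on the -y side.

```bash
cat >> h.py <<'E'
YAW=9.45;O=np.array([0.5303,-0.0429,0]);F=R.from_euler("z",YAW,degrees=True).as_matrix();O=O-F@[.122,0,0]
toF=lambda P:(np.atleast_2d(P)-O)@F
toW=lambda P:np.atleast_2d(P)@F.T+O
E
python3 - <<'E'
from h import *
from scipy.optimize import least_squares
c=cams.get_calibration("top")
cr=lambda p:np.array(p)/3.+[205,130]
uv=np.array([cr((92,220)),cr((432,158))])
f=lambda v:(project(c,toW([[.22*np.cos(v[0]),.126,.07+.22*np.sin(v[0])],[.22*np.cos(v[0]),-.126,.07+.22*np.sin(v[0])]]))-uv).ravel()
for a in (.2,.3,.4,.5,.6):print(a,f([a]).round(1))
r=least_squares(f,[.4]);print(np.degrees(r.x),r.fun)
print("mark",(toF(onz(c,[cr((172,140)),cr((243,130)),cr((314,118))],.07))*1000).round(1))
print("O",O,"press",toW([.18,-.08,.07]),"handle",toW([.096,0,.126]))
sc=cams.get_calibration("scene")
for a in (.2,.3,.4,.5,.6):print(a,project(sc,toW([[.22*np.cos(a),.126,.07+.22*np.sin(a)],[.22*np.cos(a),-.126,.07+.22*np.sin(a)]])).round(0).tolist())
print(env.observe()["time"])
E
```

```text
0.2 [  0.9 -10.3  -9.1  -9.1]
0.3 [ 0.  -9.6 -7.5 -9. ]
0.4 [-0.7 -8.  -5.7 -7.8]
0.5 [-1.2 -5.4 -3.7 -5.7]
0.6 [-1.6 -1.7 -1.5 -2.5]
[37.22491941] [-1.68026781  0.54049432 -0.29902859 -0.48576003]
mark [[253.5  59.5  70. ]
 [250.6  -0.6  70. ]
 [249.4 -61.   70. ]]
O [ 0.40995563 -0.0629308   0.        ] press [[ 0.60064784 -0.1122915   0.07      ]] handle [[ 0.50465284 -0.04716886  0.126     ]]
0.2 [[324.0, 194.0], [228.0, 232.0]]
0.3 [[324.0, 186.0], [226.0, 222.0]]
0.4 [[323.0, 177.0], [224.0, 212.0]]
0.5 [[321.0, 168.0], [221.0, 202.0]]
0.6 [[318.0, 158.0], [218.0, 191.0]]
0.1
```

```bash
cat >> h.py <<'E'
def delta(Pf,yaw=YAW,cur=None):
    "tool deltas (cm) and turn from measured (or given) pose to TCP at frame point Pf (m), tool down"
    s=env.observe()
    p,r=(s["position"],s["tool_rot"]) if cur is None else cur
    T=R.from_euler("xyz",r,degrees=True);G=R.from_euler("xyz",[180,0,yaw],degrees=True)
    d=T.inv().apply(toW(Pf)-p)*100
    return d.round(2),(T.inv()*G).as_rotvec(degrees=True).round(2)
def st():
    s=env.observe();w=s["position"]
    print("t",round(s["time"],2),"F",(toF(w)*1000).round(1),s["tool_rot"].round(2),"ft",F.T@s["ft_force"],"w",round(s["width"],3),s["finger_force"])
E
python3 -c "
from h import *
print(delta([.140,-.08,.240],cur=([.24,-.577,.245],[180,0,22.566])))"
```

```text
(array([[ 47.24, -29.98,   0.5 ]]), array([-0.  , -0.  , 13.12]))
```

Request:
step_arm(deltas=[[47.24,-29.98,0.5,0,0,13.12,1],[47.24,-29.98,0.5,0,0,13.12,1],[47.24,-29.98,0.5,0,0,13.12,1],[47.24,-29.98,0.5,0,0,13.12,1],[47.24,-29.98,0.5,0,0,13.12,1],[47.24,-29.98,0.5,0,0,13.12,1],[47.24,-29.98,0.5,0,0,13.12,1],[47.24,-29.98,0.5,0,0,13.12,1],[47.24,-29.98,0.5,0,0,13.12,1],[47.24,-29.98,0.5,0,0,13.12,1],[47.24,-29.98,0.5,0,0,13.12,1],[47.24,-29.98,0.5,0,0,13.12,1],[47.24,-29.98,0.5,0,0,13.12,1],[47.24,-29.98,0.5,0,0,13.12,1],[47.24,-29.98,0.5,0,0,13.12,1],[47.24,-29.98,0.5,0,0,13.12,1],[47.24,-29.98,0.5,0,0,13.12,1]])

```text
time: 1.52
position: [0.5602, -0.1195, 0.2397]
tool_rot: [180.0, 0.1, 9.4]
ft_force: [0.6, 0.0, 0.6]
width: -0.003
finger_force: 0.0
```

```bash
python3 -c "
from h import *
st()
cv2.imwrite('pics/w1.png',cams.camera('wrist')[:,:,::-1]);cv2.imwrite('pics/s1.png',cams.camera('scene')[:,:,::-1])
a=cv2.imread('pics/w1.png');b=cv2.imread('pics/s1.png')[100:310,140:420]
cv2.imwrite('pics/v1.png',np.hstack([cv2.resize(a,(400,300)),cv2.resize(b,(400,300))]))"
```

```text
t 1.52 F [[138.9 -80.5 239.7]] [1.80e+02 9.00e-02 9.45e+00] ft [ 0.63424806 -0.08412159  0.55892705] w -0.003 0.0
```

View pics/v1.png

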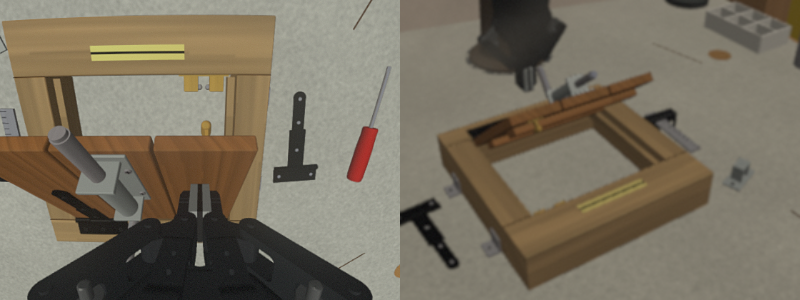

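Request:
step_arm(deltas=[[-0.3,0,1.5,0,0,0,1],[-0.46,0,2.8,0,0,0,1],[-0.2,0,3.6,0,0,0,1],[0.13,0,4.07,0,0,0,1],[0.4,0,4.45,0,0,0,1],[0.69,0,4.84,0,0,0,1],[0.95,0,5.24,0,0,0,1],[1.2,0,5.64,0,0,0,1],[1.43,0,6.05,0,0,0,1],[1.67,0,6.46,0,0,0,1]])

```text
time: 2.45
position: [0.578, -0.1164, 0.1755]
tool_rot: [180.0, -0.0, 9.5]
ft_force: [-3.8, -1.6, 2.3]
width: -0.0
finger_force: 1.7
```

```bash
python3 -c "
from h import *
st()"
```

```text
t 2.45 F [[156.9 -80.4 175.5]] [ 1.7997e+02 -2.0000e-02  9.4500e+00] ft [-4.01307002 -0.94269172  2.28327277] w -0.0 1.7245235200971365
```

Request:
step_arm(deltas=[[0.22,0,0.42,0,0,0,1],[0.44,0,0.85,0,0,0,1],[0.64,0,1.28,0,0,0,1],[0.83,0,1.71,0,0,0,1],[1.0,0,2.15,0,0,0,1],[1.18,0,2.59,0,0,0,1],[1.34,0,3.04,0,0,0,1],[1.48,0,3.5,0,0,0,1],[1.62,0,3.95,0,0,0,1],[1.74,0,4.41,0,0,0,1],[1.85,0,4.87,0,0,0,1],[1.95,0,5.34,0,0,0,1],[2.04,0,5.8,0,0,0,1],[2.12,0,6.27,0,0,0,1],[2.19,0,6.84,0,0,0,1]])

```text
time: 3.7
position: [0.5999, -0.1128, 0.1073]
tool_rot: [180.0, -0.1, 9.4]
ft_force: [0.5, -1.7, 3.7]
width: -0.004
finger_force: 1.5
```

```bash
python3 -c "
from h import *
st()"
```

```text
t 3.7 F [[179.2 -80.3 107.3]] [ 1.7998e+02 -1.0000e-01  9.4400e+00] ft [ 0.20720618 -1.71047626  3.67630969] w -0.004 1.5429989760741591
```

Request:
step_arm(deltas=[[0,0,0.4,0,0,0,1],[0.05,0,0.8,0,0,0,1],[0.05,0,1.2,0,0,0,1],[0.05,0,1.5,0,0,0,1],[0.05,0,1.8,0,0,0,1],[0.05,0,2.0,0,0,0,1],[0.05,0,2.2,0,0,0,1],[0.05,0,2.3,0,0,0,1],[0.05,0,2.3,0,0,0,1]])

```text
time: 4.45
position: [0.6003, -0.1125, 0.0851]
tool_rot: [180.0, -0.1, 9.4]
ft_force: [2.2, -0.5, 2.5]
width: -0.002
finger_force: 1.2
```

```bash
python3 -c "
from h import *
st()"
```

```text
t 4.45 F [[179.7 -80.1  85.1]] [ 1.7999e+02 -1.2000e-01  9.4300e+00] ft [ 2.06727379 -0.82640435  2.53006675] w -0.002 1.1571522468875628
```

Request:
step_arm(deltas=[[0,0,0.1,0,0,0,1],[0,0,0.2,0,0,0,1],[0,0,0.25,0,0,0,1],[0,0,0.25,0,0,0,1]])

```text
time: 4.78
position: [0.6004, -0.1125, 0.0838]
tool_rot: [-180.0, -0.1, 9.4]
ft_force: [-1.6, 1.3, 13.8]
width: 0.002
finger_force: 6.8
```

```bash
python3 -c "
from h import *
st()"
```

```text
t 4.78 F [[179.7 -80.1  83.8]] [-1.7999e+02 -5.0000e-02  9.4400e+00] ft [-1.33171772  1.49998914 13.8064489 ] w 0.002 6.776042214478366
```

Request:
step_arm(deltas=[[0,0,-4,0,0,0,1],[0,0,-8,0,0,0,0],[0,0,-11.6,0,0,0,-1],[-4,-4,-11.6,0,0,0,-1],[-8.37,-8,-11.6,0,0,0,-1],[-8.37,-8,-11.6,0,0,0,-1],[-8.37,-8,-11.6,0,0,0,-1],[-8.37,-8,-11.6,0,0,0,-1],[-8.37,-8,-11.6,0,0,0,-1]])

```text
time: 5.53
position: [0.5035, -0.0475, 0.1971]
tool_rot: [-180.0, 0.1, 9.5]
ft_force: [0.1, -0.2, 0.0]
width: 1.003
finger_force: 0.0
```

```bash
python3 -c "
from h import *
st()
c=cams.get_calibration('wrist');print(toF(c['position']))
cv2.imwrite('pics/w2.png',cams.camera('wrist')[:,:,::-1])
c=cams.get_calibration('top');cv2.imwrite('pics/t2.png',cams.camera('top')[:,:,::-1])
"
```

```text
t 5.53 F [[ 9.480e+01 -1.000e-01  1.971e+02]] [-1.7999e+02  6.0000e-02  9.4600e+00] ft [ 0.01485271 -0.24336286  0.02218339] w 1.003 0.0
[[ 1.78467140e-01 -1.46740608e-04  3.26830754e-01]]
```

View pics/w2.png

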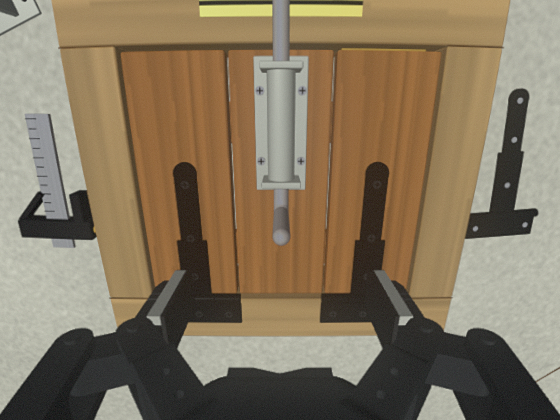

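The wrist view shows the hatch shut flush. The handle top is at about (281,237) and midway between the jaws sideways. The tape is at the top edge, and the nose is out of view. I'll shift forward to look straight down on the nose and line.

Request:
step_arm(deltas=[[4,0,0,0,0,0,-1],[7.2,0,0,0,0,0,-1],[7.2,0,0,0,0,0,-1],[7.2,0,0,0,0,0,-1],[7.2,0,0,0,0,0,-1]])

```text
time: 6.05
position: [0.5749, -0.0361, 0.197]
tool_rot: [-180.0, 0.1, 9.4]
ft_force: [0.4, 0.4, -0.1]
width: 1.0
finger_force: 0.0
```

```bash
python3 -c "
from h import *
c=cams.get_calibration('wrist')
np.save('c3.npy',c,allow_pickle=True)
st();cv2.imwrite('pics/w3.png',cams.camera('wrist')[:,:,::-1]);print(toF(c['position']),c)
im=cv2.imread('pics/w3.png');g=project(c,toW([[.266,0,.086],[.25,0,.07]]));print(g)
x,y=int(g[0][0]),int(g[0][1]);x0,y0=x-100,max(0,y-60);print(x0,y0)
cv2.imwrite('pics/w3c.png',cv2.resize(im[y0:y0+140,x0:x0+200],None,fx=4,fy=4,interpolation=2))
"
```

```text
t 6.05 F [[167.1  -0.6 197. ]] [-1.7998e+02  1.2000e-01  9.4200e+00] ft [ 0.46674031  0.30478626 -0.08639028] w 1.0 0.0
[[ 0.25084586 -0.00078159  0.32663283]] {'mtx': array([[303.98168437,   0.        , 279.37437199],
       [  0.        , 303.98168437, 210.1999251 ],
       [  0.        ,   0.        ,   1.        ]]), 'k1': -0.044996435367877737, 'position': array([ 0.65752565, -0.02251619,  0.32663283]), 'orientation': array([ 1.60888940e+02,  9.15363510e-03, -8.05263043e+01])}
[[278.37516813  83.95372679]
 [278.45149987 106.5426992 ]]
178 23
```

View pics/w3c.png

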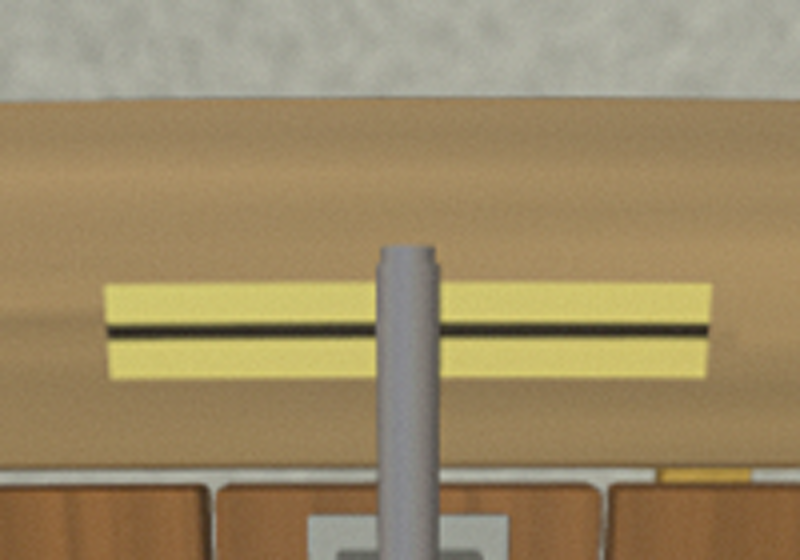

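The line is at crop row ~330, the nose end at row ~247 with a chamfered tip, and the rail edges at rows ~98 and ~468.

```bash
python3 -c "
from h import *
c=np.load('c3.npy',allow_pickle=True).item()
im=cv2.imread('pics/w3.png').astype(float);g=im.sum(2)
print('tape col',g[85:125,230].round().astype(int));print('nose col',g[76:96,280].astype(int));print('rail',g[44:52,280].astype(int),g[136:148,230].astype(int))
px=lambda r,u=408:[178+u/4-.375,23+r/4-.375]
Q=lambda u,z:print((toF(onz(c,[u],z))*1000).round(1))
Q(px(330,250),.07);Q(px(330,600),.07);Q(px(330),.07);Q(px(98),.07);Q(px(468),.07)
for z in(.086,.0905,.092):Q(px(247),z)
c2=cams.get_calibration('wrist')
s=env.observe()
# camera offset: handle seen in w2 (camera 72mm further back)
c2=dict(c2);c2['position']=toW([.178467,-.000147,.326831])[0]
print('handle top',(toF(onz(c2,[[281,237]],.146))*1000).round(1))
"
```

```text
tape col [387 391 395 384 391 391 389 385 431 493 518 519 512 513 518 518 522 527
 437 265 134 138 282 471 523 512 514 512 518 509 513 510 441 366 348 353
 347 355 355 347]
nose col [386 391 380 393 390 394 389 392 411 416 411 418 413 413 409 406 416 413
 418 411]
rail [482 504 492 392 369 372 375 369] [367 365 343 288 371 493 487 485 459 338 299 250]
[[251.1  30.8  70. ]]
[[251.2 -39.5  70. ]]
[[251.1  -0.9  70. ]]
[[293.4  -0.9  70. ]]
[[223.8  -1.   70. ]]
[[265.7  -0.9  86. ]]
[[265.4  -0.9  90.5]]
[[265.3  -0.9  92. ]]
handle top [[ 97.4  -1.2 146. ]]
```

Request:
step_arm(deltas=[[-4,0,0,0,0,0,-1],[-7.1,0.03,0,0,0,0,-1],[-7.1,0.03,0,0,0,0,-1],[-7.1,0.03,0,0,0,0,-1],[-7.1,0.03,2,0,0,0,-1],[-7.1,0.03,4,0,0,0,-1],[-7.1,0.03,6,0,0,0,-1],[-7.1,0.03,7.6,0,0,0,-1],[-7.1,0.03,7.6,0,0,0,-1],[-7.1,0.03,7.6,0,0,0,-1]])

```text
time: 6.93
position: [0.5051, -0.0476, 0.1215]
tool_rot: [-180.0, 0.0, 9.4]
ft_force: [-0.2, 0.7, 0.7]
width: 0.998
finger_force: 0.0
```

Request:
step_arm(deltas=[[0,0,0,0,0,0,0.2],[0,0,0,0,0,0,0.6],[0,0,0,0,0,0,1],[0,0,0,0,0,0,1],[0,0,0,0,0,0,1],[0,0,0,0,0,0,1],[0,0,0,0,0,0,1],[0,0,0,0,0,0,1],[0,0,0,0,0,0,1],[0,0,0,0,0,0,1]], grip_force=70)

```text
time: 7.77
position: [0.5053, -0.048, 0.1223]
tool_rot: [179.9, -0.0, 9.5]
ft_force: [-1.3, -2.5, 5.4]
width: 0.12
finger_force: 68.2
```

```bash
python3 -c "
from h import *
st()"
```

```text
t 7.77 F [[ 96.5  -0.9 122.3]] [ 1.7995e+02 -3.0000e-02  9.4600e+00] ft [-1.69621635 -2.22914279  5.37641499] w 0.12 68.19783926010132
```

Request:
step_arm(deltas=[[-0.2,0,0,0,0,0,1],[-0.4,0,0,0,0,0,1],[-0.6,0,0,0,0,0,1],[-0.8,0,0,0,0,0,1],[-1.0,0,0,0,0,0,1],[-1.2,0,0,0,0,0,1],[-1.4,0,0,0,0,0,1],[-1.52,0,0,0,0,0,1],[-1.52,0,0,0,0,0,1],[-1.52,0,0,0,0,0,1],[-1.52,0,0,0,0,0,1]])

```text
time: 8.68
position: [0.4932, -0.0501, 0.1225]
tool_rot: [179.9, -0.5, 9.4]
ft_force: [7.3, -1.5, -1.7]
width: 0.116
finger_force: 68.1
```

```bash
python3 -c "
from h import *
st()
for n in('top','scene','wrist'):
  c=cams.get_calibration(n);im=cams.camera(n);cv2.imwrite(f'pics/{n}5.png',im[:,:,::-1])
  g=project(c,toW([.251,0,.08]))[0];print(n,g,project(c,toW([[.266,0,.086],[.251,0,.086],[.251,0,.07],[.251,.06,.07],[.251,-.06,.07]])).round(1).tolist())
a=cv2.imread('pics/scene5.png')
c=cams.get_calibration('scene');g=project(c,toW([.251,0,.08]))[0].astype(int)
b=cv2.imread('pics/top5.png');c=cams.get_calibration('top');k=project(c,toW([.251,0,.08]))[0].astype(int)
f=lambda i,p:cv2.resize(i[p[1]-30:p[1]+30,p[0]-40:p[0]+40],(400,300),interpolation=2)
w=cv2.resize(cv2.imread('pics/wrist5.png'),(400,300))
print(g-[40,30],k-[40,30])
cv2.imwrite('pics/v5.png',np.vstack([np.hstack([f(a,g),f(b,k)]),np.hstack([w,0*w])]))
"
```

```text
t 8.68 F [[ 84.3  -1.  122.5]] [179.92  -0.46   9.4 ] ft [ 6.95438761 -2.68638123 -1.72207487] w 0.116 68.1318461894989
top [285.68571264 172.33196077] [[284.5, 166.0], [285.6, 171.8], [285.7, 173.2], [262.3, 177.7], [309.2, 168.8]]
scene [288.35036177 232.46420815] [[292.4, 234.2], [288.4, 230.4], [288.2, 235.9], [309.9, 226.6], [265.0, 245.8]]
wrist [276.78919447 -75.87054222] [[276.7, -121.7], [276.7, -83.3], [276.9, -64.7], [158.4, -62.6], [395.4, -62.5]]
[248 202] [245 142]
```

View pics/v5.png

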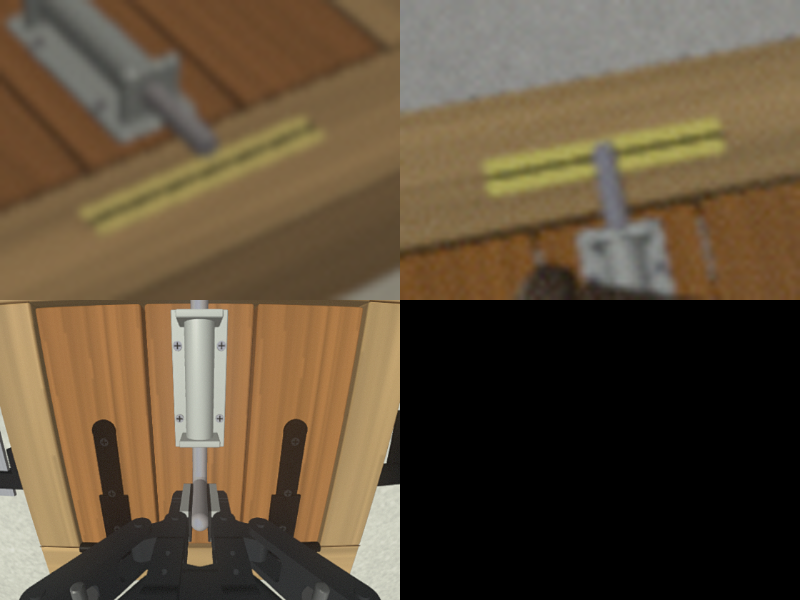

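The combined view shows the grip holding. The nose end now overlaps the tape close to the line: top-crop nose end ~(602,147) against the line at ~153. The scene view shows it just short of the line. I'll refine this numerically.

Run:
```python
from h import *
# sample images along frame-x at z=.091 (rod top edge), y=-1mm, for rest / now ; top and scene
xs=np.arange(.236,.276,.002)
def prof(f,n,y,z):
    im=cv2.imread(f).astype(np.float32);c=cams.get_calibration(n)
    p=np.mean([cv2.remap(im,*[project(c,toW(np.c_[xs,0*xs+y+d,0*xs+z]))[:,i].astype(np.float32).reshape(1,-1) for i in(0,1)],1)[0] for d in(-.002,0,.002)],0)
    return (p[:,2]-p[:,0]).round().astype(int)   # R-B: grey rod ~0
print((xs*1000).round().astype(int))
for f,n in(("pics/t2.png","top"),("pics/top5.png","top"),("pics/scene5.png","scene")):
    print(f,"rod",prof(f,n,-.001,.091))
    print("   tape",prof(f,n,-.03,.07),prof(f,n,.03,.07))
# handle top in wrist: grey blob near bar
a=cv2.imread("pics/wrist5.png");cv2.imwrite("pics/hb.png",np.hstack([cv2.resize(a[260:340,230:330],(400,320),interpolation=2),cv2.resize(cv2.imread("pics/w2.png")[190:270,230:330],(400,320),interpolation=2)]))
```

```text
[236 238 240 242 244 246 248 250 252 254 256 258 260 262 264 266 268 270
 272 274 276]
pics/t2.png rod [ 0  3  5  5  4  1  1  4  6  7  6  3  2  4  9 27 46 59 61 61 61]
   tape [56 55 57 64 75 83 81 69 58 61 80 83 79 70 65 62 61 62 60 60 59] [19 20 21 22 31 40 48 50 50 64 77 83 79 69 62 59 59 60 60 59 60]
pics/top5.png rod [ 1  2  6  6  4  1  1  7 17 36 56 63 63 63 61 59 59 61 62 62 62]
   tape [55 55 57 66 75 81 81 69 59 62 78 82 79 72 64 61 60 60 60 59 59] [56 56 58 65 74 82 81 72 57 65 76 82 80 68 61 59 58 59 60 60 61]
pics/scene5.png rod [ 6  7  7  7  7  7  7  7  7  8 10 15 28 47 61 67 64 59 58 64 70]
   tape [54 54 56 62 67 69 65 58 54 60 69 73 72 68 63 61 60 59 59 58 58] [54 54 57 63 68 69 65 58 56 61 68 73 72 67 61 59 59 58 58 58 59]
```

View pics/hb.png

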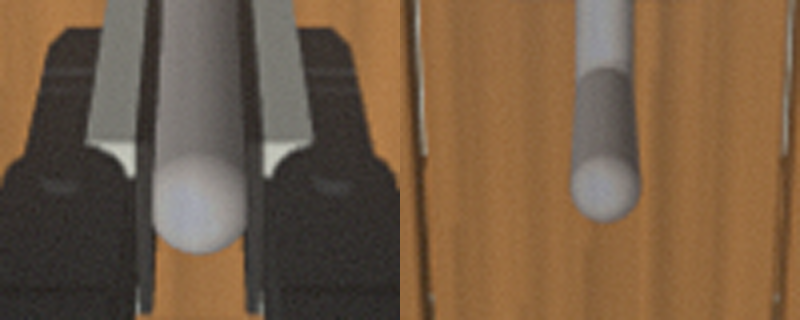

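Request:
step_arm(deltas=[[-0.15,0,0,0,0,0,1],[-0.3,0,0,0,0,0,1],[-0.3,0,0,0,0,0,1],[-0.3,0,0,0,0,0,1],[-0.3,0,0,0,0,0,1],[-0.3,0,0,0,0,0,1]])

```text
time: 9.33
position: [0.4905, -0.0505, 0.1225]
tool_rot: [179.9, -0.5, 9.4]
ft_force: [7.4, -0.0, -1.5]
width: 0.12
finger_force: 68.1
```

```bash
cat > m.py <<'E'
from h import *
st()
def grab(n):
    return np.mean([cams.camera(n)[:,:,::-1].astype(np.float32) for _ in range(3)],0)
xs=np.arange(.236,.276,.0005)
def edge(im,n,z=.091):
    c=cams.get_calibration(n)
    p=np.mean([cv2.remap(im,*[project(c,toW(np.c_[xs,0*xs-.001+d,0*xs+z]))[:,i].astype(np.float32).reshape(1,-1) for i in(0,1)],1)[0] for d in(-.002,0,.002)],0)
    q=p[:,2]-p[:,0];return [round(1000*xs[np.argmax(q>t)],1) for t in(20,30,40)]
for f,n in(("pics/t2.png","top"),("pics/top5.png","top"),("pics/scene0.png","scene"),("pics/scene5.png","scene")):print(f,edge(cv2.imread(f).astype(np.float32),n))
for n in("top","scene"):
    i=grab(n);cv2.imwrite(f"pics/{n}6.png",i);print(n,edge(i,n))
st()
E
python3 m.py
```

```text
t 9.33 F [[ 81.5  -1.  122.5]] [179.92  -0.48   9.4 ] ft [ 7.25901552 -1.21738305 -1.50591448] w 0.12 68.13770055770874
pics/t2.png [np.float64(265.5), np.float64(266.5), np.float64(267.5)]
pics/top5.png [np.float64(252.5), np.float64(253.5), np.float64(254.5)]
pics/scene0.png [np.float64(244.0), np.float64(246.5), np.float64(248.5)]
pics/scene5.png [np.float64(259.0), np.float64(260.5), np.float64(261.5)]
top [np.float64(250.0), np.float64(250.5), np.float64(251.0)]
scene [np.float64(257.5), np.float64(258.5), np.float64(260.0)]
t 9.63 F [[ 81.5  -1.  122.5]] [179.92  -0.48   9.4 ] ft [ 7.12140823 -1.43767928 -2.07781578] w 0.118 68.13736081123352[ WARN:0@0.761] global loadsave.cpp:1063 imwrite_ Unsupported depth image for selected encoder is fallbacked to CV_8U.
```

Run:
```python
from h import *
x=np.arange(.215,.305,.00025)
def an(f,c,ys):
    im=cv2.imread(f).astype(np.float32)
    P=[]
    for y in ys:
        q=project(c,toW(np.c_[x,0*x+y,0*x+.07])).astype(np.float32)
        P.append(cv2.remap(im,q[:,0].reshape(1,-1),q[:,1].reshape(1,-1),1)[0])
    p=np.mean(P,0);rb=p[:,2]-p[:,0];s=p.sum(1)
    def cross(v,a,b,t): # crossing of t in window
        k=(x>a)&(x<b);xx=x[k];u=v[k]>t;i=np.flatnonzero(u[1:]!=u[:-1]);return (xx[i]*1000).round(2)
    k=(x>.244)&(x<.258);w=np.clip(s[k].max()*.8-s[k],0,None)
    far=cross(rb,.285,.304,30);tape=(cross(rb,.236,.247,72),cross(rb,.255,.268,72))
    print(f,"line",(w*x[k]).sum()/w.sum()*1000,"far",far,"near",cross(rb,.216,.232,30),"tape",tape)
c=np.load("c3.npy",allow_pickle=True).item()
for ys in(np.arange(.02,.05,.004),np.arange(-.05,-.018,.004)):
    an("pics/w3.png",c,ys);an("pics/top6.png",cams.get_calibration("top"),ys)
# nose edge in w3, z=.091, chamfer end
im=cv2.imread("pics/w3.png").astype(np.float32)
for z in(.0905,):
    xx=np.arange(.255,.275,.0005);q=project(c,toW(np.c_[xx,0*xx-.001,0*xx+z])).astype(np.float32)
    p=cv2.remap(im,q[:,0].reshape(1,-1),q[:,1].reshape(1,-1),1)[0];rb=p[:,2]-p[:,0];print(np.c_[xx*1000,rb][14:34].round(0).astype(int).tolist())
```

```text
pics/w3.png line 250.9695454539886 far [293.25] near [220.5  223.75] tape (array([241.5]), array([260.5]))
pics/top6.png line 252.4278654290849 far [293.75] near [] tape (array([243.25]), array([261.5]))
pics/w3.png line 251.15746219044084 far [293.5] near [220.75 223.75] tape (array([241.75]), array([260.75]))
pics/top6.png line 252.53226522440343 far [293.75] near [] tape (array([243.5]), array([261.5]))
[[262, -1], [262, -1], [263, -2], [264, -1], [264, -2], [264, -3], [265, -2], [266, 19], [266, 43], [266, 62], [267, 67], [268, 66], [268, 66], [268, 66], [269, 64], [270, 64], [270, 65], [270, 65], [271, 64], [272, 65]]
```

Request:
step_arm(deltas=[[0.05,0,0,0,0,0,1],[0.05,0,0,0,0,0,1],[0.05,0,0,0,0,0,1],[0.05,0,0,0,0,0,1]])

```text
time: 9.97
position: [0.491, -0.0505, 0.1224]
tool_rot: [179.9, -0.5, 9.4]
ft_force: [7.9, -0.3, -1.4]
width: 0.121
finger_force: 68.1
```

```bash
python3 m.py 2>/dev/null
python3 - <<'E'
from h import *
o=[]
for n in("top","scene"):
    i=cv2.imread(f"pics/{n}6.png");p=project(cams.get_calibration(n),toW([.251,0,.08]))[0].astype(int)
    o.append(cv2.resize(i[p[1]-24:p[1]+24,p[0]-32:p[0]+32],(400,300),interpolation=2))
cv2.imwrite("pics/v7.png",np.hstack(o))
E
```

```text
t 9.97 F [[ 82.   -1.  122.4]] [179.92  -0.48   9.4 ] ft [ 7.79211559 -1.59770641 -1.4230244 ] w 0.121 68.14092636108398
pics/t2.png [np.float64(265.5), np.float64(266.5), np.float64(267.5)]
pics/top5.png [np.float64(252.5), np.float64(253.5), np.float64(254.5)]
pics/scene0.png [np.float64(244.0), np.float64(246.5), np.float64(248.5)]
pics/scene5.png [np.float64(259.0), np.float64(260.5), np.float64(261.5)]
top [np.float64(250.0), np.float64(251.0), np.float64(251.5)]
scene [np.float64(257.5), np.float64(259.0), np.float64(260.0)]
t 10.27 F [[ 82.   -1.  122.4]] [179.92  -0.48   9.4 ] ft [ 7.12378221 -2.37376574 -3.79964581] w 0.12 68.14016819000244
```

View pics/v7.png

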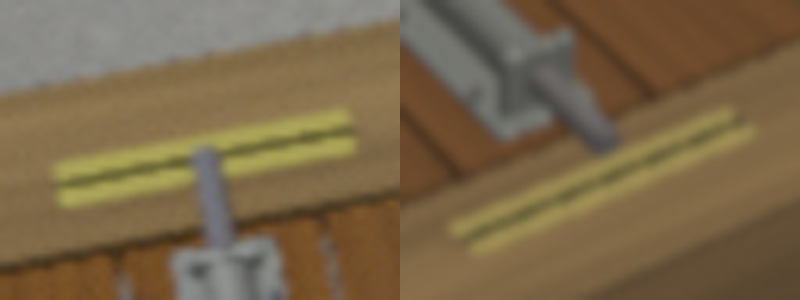

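The top view shows the nose end at (203,150) and the line at about row 161. That gap of about 1.8 px matches the 21 mm height parallax, so the nose is level with the line to within pixel error. The hatch is flush and the grip is holding, so I'm handing it in.

```bash
python3 -c "
from cell import env
print(env.finish_job())"
```

```text
the job is handed in; nothing more can be done
None
```

The job is handed in: the hatch is pressed shut, and the bolt is drawn back about 14.5 mm and still held there. By my measurements, the nose is level with the line to within about 1 mm.

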